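Free the eccentric lock and advance the bias gauge's follower

TASK

On the green bowl gauge, push the red peg of the cam lever round with the fingertips until the lever points straight along the red line on the base, which brings the brass cam's low point to face the follower. Only then push the follower slide, by the back of its brass thumb plate, forward towards the bowl until it is fully home against its stop, and take the hand clear. Nothing is to be lifted, and the bowl and the other things on the bench stay where they are.

Things in the scene. Friction and masses are not known exactly. Their poses are not given: they have to be found in the camera images.
- gauge: Fixed bias gauge: green base plate 420 x 210 x 12 mm. Origin on its underside below the guide's centre line; x = forward (the follower's way, to the bowl), y = to the cam's side, z up. Plate spans x -170 to 250, y -60 to 150 mm. Rails 24 mm high along x at y = +-26 to 37 mm; a stop lug 36 mm high at x = 17.5; a red line at y = 75 from x = 95 to 230; bowl seat with 36 mm posts at x = 170, y = 0.
- cam_pivot (a point): Vertical axis on which the brass cam turns, 44 mm above the bench (top face of the disc), at x 37.5, y 75 mm in the gauge's frame. The disc is 60 mm in diameter, set off-centre, 26 to 44 mm above the bench: its rim is 16 mm from the pivot at its low point, 44 mm at its high point, which lies under the lever.
- cam_plate (a joint): Cam and lever angle (rad): direction of the lever from the gauge's forward axis, counter-clockwise seen from above. 0 = lever straight along the red line, low point facing the follower (within 0.25 counts as low). Starts at 1.7 to 2.5, in the follower's way, so turn it clockwise to 0; it can overshoot (ends at -0.6 and 2.75). About 3 N at the peg moves it; it stays where left.
- lever_peg (a point): Middle of the upright red peg on the end of the cam lever: diameter 14 mm, from 52 to 96 mm above the bench, this point 74 mm up, 58 mm from the pivot. The flat lever below it is 14 mm wide and lies 44 to 52 mm above the bench.
- follower: Steel slide, 0.8 kg, loose in the guide: 110 x 50 x 24 mm, origin at centre of underside, 12 mm up, x forward. In the gauge's frame its x is -97 to -78 mm at first, -37.5 fully home. Shoe at its front reaches 102 mm to the cam's side, 28 to 39 mm up. Chrome dial, 56 mm wide, 10 mm ahead of origin, top 86 mm up; feeler reaches 142.5 mm ahead, at home 3 mm short of the bowl. 3 to 10 N push it.
- thumb_plate (a point): Point on the rear (pushed) face of the brass thumb plate at the follower's rear end, 57 mm above the bench, 55 mm behind the follower's origin. The face looks backward (-x of the gauge), is 50 mm wide and stands from 36 to 83 mm above the bench.
- bowl: Brown lawn bowl under test, 124 mm across, 104 mm high, resting loose on the gauge's cork seat, its top 128 mm above the bench. Origin at the centre of its underside. Not to be moved.
- spare_bowl: Second brown bowl on the bench, same size, origin at the centre of its underside. Not to be moved.
- scraper: Steel scraper plate 110 x 55 x 4 mm lying flat beside the gauge, origin at the centre of its underside. Not to be moved.
- sanding_block: Round boxwood sanding block, 72 mm across, 46 mm high, origin at the centre of its underside. Not to be moved.
- wax_jar: Closed jar, 60 mm across, 60 mm high, origin at the centre of its underside. Not to be moved.
- brush: Bench brush lying on the bench, behind the gauge. Not to be moved.
There are look-alikes about, which are no part of the job. Leave any black look-alike of the follower alone.

How it is judged (in metres and radians):
On the way, in this order (a step that is already met when the one before it is completed fails the run):
1. the cam is turned to its low point (lever within 0.3 rad of the red line) while the follower is still back (at least 30 mm short of home) (value of joint cam_plate between -0.3 and 0.3 rad and x of follower in the frame of gauge below -0.0675 m), for 0.2 s.
2. the follower is pushed home against its stop (within 4 mm) (value of joint cam_plate between -0.3 and 0.3 rad and x of follower in the frame of gauge above -0.0415 m), for 0.2 s.
At the end, for the whole second after the job is handed in: The cam is within 0.3 rad of its low point, the follower stands flat in its guide within 4 mm of its stop, at rest, the bowl has moved less than 10 mm and the other loose things less than 20 mm (all of step 2 and z of follower in the frame of gauge below 0.016 m and angle between follower's own z axis and vertical below 0.06 rad and linear speed of follower below 0.01 m/s and distance of bowl from where it was at the start of the episode below 0.01 m and distance of each of spare_bowl, scraper, sanding_block, wax_jar, brush from where it was at the start of the episode below 0.02 m); the robot touches nothing.
It fails at once if the follower is pushed forward (to within 30 mm of home) while the cam is not low (x of follower in the frame of gauge above -0.0675 m and not (value of joint cam_plate between -0.4 and 0.4 rad)).
It fails at once if the follower is lifted or tipped (8 mm or 0.15 rad) (z of follower in the frame of gauge above 0.02 m or angle between follower's own z axis and vertical above 0.15 rad).
It fails at once if the bowl is moved 10 mm or more (distance of bowl from where it was at the start of the episode above 0.01 m).
It fails at once if another thing on the bench is moved, lifted or carried (20 mm or more) (distance of any of spare_bowl, scraper, sanding_block, wax_jar, brush from where it was at the start of the episode above 0.02 m).
It also fails if it takes over 54 s, if anything falls off the work surface, if the arm or the gripper's body presses on something with over 40 N, if the wrist force passes 120 N, or if a joint passes its speed limit or range.

ROBOT

A 6-joint arm with a two-finger parallel gripper is mounted at the origin on the work surface. World frame = base frame: x ahead of the robot, y to its left, z up, the work surface at z = 0. Lengths are in m, angles in degrees, forces in N, time in s.
With the tool pointing down it reaches from about 0.325 to 0.9 m from the base axis. Payload 6.1 kg.
Tool frame: the origin (TCP) lies on the centre line of the jaws, within the pads' length; the fingertips stand 14 mm ahead of it and the grasp point (between the pads) lies 5 mm behind it; y points along the fingers, z is the direction in which the jaws open and shut, and the axes are right-handed (so a half turn about y gives the same grasp; the last joint's range is limited). The gripper opens to 87 mm and grips with 3 to 60 N. Pads are 19 mm wide; open, the fingers measure 117 mm over their backs; the gripper's body (75 mm by 190 mm) begins 51 mm behind the grasp point.
Start: joints at [-74.834, 12.628, 87.462, -0, 79.91, -7.225], TCP at [0.238, -0.578, 0.237] pointing down, gripper open.
Joint ranges: [-170.65, 170.65], [-52.31, 119.04], [5.05, 147.46], [-71.25, 251.25], [11.57, 151.72], [-153.62, 153.62]. Speed limits (degrees/s): [147.25, 147.25, 172.46, 180, 180, 180].

INTERFACE

Orientations are given as a 3x3 rotation matrix whose columns are the frame's x, y, z axes.
In Python, from bench import r, imaging, ticket gives the robot as it stands. The module is installed in compiled form; this text tells all that it offers.
- The arm moves only by the shell command python3 -m jog 'ROWS' [FORCE]. ROWS is JSON, a list of rows, each a list of 7 numbers: the opening in per cent of the stroke, from 0 (shut) to 100 (fully open), then the shift along the tool's x, y, z in m, then the turn, a rotation vector about the tool's x, y, z in rad. A call has exactly 10 rows; each row shifts and turns the commanded pose from where the row before left it, along the tool's axes as they then stand; what a row does not reach is not made up. A row lasts 1/12 s, in which the tool goes at most 41.7 mm and 7.16 degrees, less where a joint would pass 70% of its speed; a pose out of reach is approached as far as the arm can. A call with a gripper value outside its range is refused whole. The fingers move at their own pace and stop on an object; FORCE is the grip in N (left out, the last holds). Time passes only in rows, so rows that do not move let the fingers close, or fill a call up. It gives the time, the measured TCP pose, the force and the opening at its end, in the units of the state.
- r.observe(): the state, without advancing time (a new reading comes with each control period).
- imaging.snapshot(name): name is "scene" or "top" or "wrist"; returns the picture (400x640x3 uint8, red, green, blue); there is no depth.
- imaging.camera_info(name): a dict with "K" (3x3 intrinsics, pixels), "R" (3x3) and "t" (3): a world point X has camera coordinates R X + t; the wrist camera has in their place "mount" (4x4, takes a point from camera to tool coordinates, whose origin is the TCP and whose axes are the tool frame's). Camera axes: x right, y down, z forward; pixel columns grow to the right and rows downward; lengths in m; the calibration is good to about 2 mm. A picture is of the moment at which its call begins: read the wrist's pose just before it. camera_info takes no time and is no camera call.
- ticket.job_done(): hands the job in, once; it reports no verdict.
Trained networks look in the newest picture that a camera, given by its name, has taken for a name from the list of things; names that differ only in an ending like _2 or _b are one class to them, and where a whole thing is asked for, a point or a joint stands for the part that bears it (a point fixed in the world has none). Each returns a list of dicts, best first, with "p" (0 to 1); they miss things now and then, are a little off and sometimes report something else, mostly with a low value. They report only what shows in the picture. A call takes as long as a camera call. They do not tell look-alikes from the thing itself.
- imaging.boxes_of(query, camera): "location" ([row, column] in pixels, amid what is visible of it).
- imaging.silhouettes(query, camera): "mask" (400x640 bool, what is visible of it) and "location" ([row, column] in pixels, amid what is visible of it).
- imaging.landmark_of(query, camera): "location" ([row, column] in pixels: a listed point, or the origin of a listed thing).
The state is a dict: "time": time; "qpos": joint angles; "qd": joint speeds; "joint_torque": joint torques, N m; "tool_pos": TCP position; "eef_rot": TCP orientation; "wrist_force": force on the tool from outside, world axes, zero at the start; "moment": the same for the moment, N m; "opening": opening from 0.0 (shut) to 1.0 (fully open).
Only numpy, scipy, OpenCV 4.12 (cv2) and the standard library are available. Lean on these libraries where they do the work, as an engineer would, in place of code of your own. Each camera call takes 0.05 s, during which the arm holds its last target. There are 200 camera calls.

## Working session

There is one attempt and no reset: what is moved stays moved. The work goes in short steps, Python scripts to look and compute and a shell command to move; the robot and the scene stay as the last step left them, time stands still between calls to the robot, and variables do not carry over. Pictures are saved under pics/ and viewed, about 8 in all and at most 12, crops included, and the job is handed in when it is done.

```bash
mkdir -p pics
python3 - <<'E'
from bench import r, imaging
import cv2,numpy as np
o=r.observe();print(o)
for c in ("top","scene"):
    im=imaging.snapshot(c);cv2.imwrite(f"pics/{c}1.png",im[:,:,::-1])
    ci=imaging.camera_info(c);print(c,ci)
    for q in ("cam_pivot","lever_peg","thumb_plate","gauge","follower","bowl"):
        print(q,[(round(d["p"],2),np.round(d["location"],1)) for d in imaging.landmark_of(q,c)][:4])
print(imaging.camera_info("wrist"))
E
```

```text
{'time': 0.0, 'qpos': array([-7.48345056e+01,  1.26731701e+01,  8.75262501e+01,  4.33228609e-04,
        7.99095361e+01, -7.22548457e+00]), 'qd': array([-0.00216414, -0.07549621,  0.00703857, -0.10991881, -0.00242245,
       -0.13414427]), 'joint_torque': array([-2.08605619e-03, -4.94624341e+01, -3.87370491e+01,  6.97466475e-02,
        5.74059680e-02, -1.46596376e-04]), 'tool_pos': array([ 0.23791598, -0.57730629,  0.23545514]), 'eef_rot': array([[-9.24606588e-01, -4.90300523e-04,  3.80923111e-01],
       [-3.80923347e-01,  1.83736660e-03, -9.24604795e-01],
       [-2.46561189e-04, -9.99998192e-01, -1.88560818e-03]]), 'wrist_force': array([0.63187383, 0.84082336, 0.37136295]), 'moment': array([ 0.01416299, -0.01895694,  0.04630345]), 'opening': 1.0054394150686219}
top {'K': array([[418.37444448,   0.        , 319.32782451],
       [  0.        , 418.37444448, 200.72538155],
       [  0.        ,   0.        ,   1.        ]]), 'R': array([[-1.50159926e-04, -9.99994668e-01,  3.26218314e-03],
       [-9.94177477e-01, -2.02231446e-04, -1.07754828e-01],
       [ 1.07754913e-01, -3.259369
[... 1089 characters left out ...]
, 299.3]))]
gauge [(0.88, array([216.6, 328. ]))]
follower [(0.8, array([237.1, 197.9])), (0.69, array([215.4, 301.5])), (0.63, array([181.2, 156.4]))]
bowl [(0.65, array([213.8, 377. ]))]
{'K': array([[298.16260335,   0.        , 318.52439851],
       [  0.        , 298.16260335, 194.72912835],
       [  0.        ,   0.        ,   1.        ]]), 'mount': array([[ 2.27106598e-04,  9.66557317e-01,  2.56450581e-01,
        -7.09605632e-02],
       [-5.70310849e-04, -2.56450421e-01,  9.66557218e-01,
        -1.49003337e-01],
       [ 9.99999812e-01, -3.65768070e-04,  4.92996541e-04,
         5.90324919e-04],
       [ 0.00000000e+00,  0.00000000e+00,  0.00000000e+00,
         1.00000000e+00]])}
```

```bash
cat > h.py <<'E'
import numpy as np
from bench import r, imaging
def ray(cam,uv_rc,tool=None):
    ci=imaging.camera_info(cam);v,u=uv_rc
    d=np.linalg.solve(ci["K"],[u,v,1])
    if cam=="wrist":
        p,R=tool;M=ci["mount"]
        return p+R@M[:3,3],R@M[:3,:3]@d
    return -ci["R"].T@ci["t"],ci["R"].T@d
def at_z(cam,rc,z,tool=None):
    o,d=ray(cam,rc,tool);return o+d*(z-o[2])/d[2]
E
python3 - <<'E'
from h import *
import cv2
for c,L in (("top",dict(piv=(212.7,288.1),peg=(229.1,287.7),th=(207.2,337.9),fol=(204.6,328.7),bowl=(185.2,255.9),g=(200.3,303.9),th3=(210.6,411.4),th2=(274.5,472.9))),("scene",dict(piv=(192.5,339.1),peg=(172.5,338.6),th=(208.1,285.5),fol=(215.4,301.5),bowl=(213.8,377),g=(216.6,328)))):
    for k,v in L.items():
        z=dict(piv=.044,peg=.074,fol=.012,bowl=.024,g=0).get(k,.057)
        print(c,k,at_z(c,v,z).round(4))
a=cv2.imread("pics/top1.png")[120:320,200:520];b=cv2.imread("pics/scene1.png")[100:300,100:420]
cv2.imwrite("pics/a.png",cv2.resize(np.vstack([a,b]),None,fx=1.5*1,fy=1.5,interpolation=cv2.INTER_CUBIC))
cv2.imwrite("pics/a.png",cv2.resize(a,(800,500),interpolation=cv2.INTER_CUBIC));cv2.imwrite("pics/b.png",cv2.resize(b,(800,500),interpolation=cv2.INTER_CUBIC))
E
```

```text
top piv [0.521  0.0894 0.044 ]
top peg [0.462  0.0882 0.074 ]
top th [ 0.5393 -0.0858  0.057 ]
top fol [ 0.553  -0.0548  0.012 ]
top bowl [0.6219 0.2076 0.024 ]
top g [0.5699 0.0353 0.    ]
top th3 [ 0.5274 -0.3433  0.057 ]
top th2 [ 0.3064 -0.5503  0.057 ]
scene piv [0.522  0.0874 0.044 ]
scene peg [0.4617 0.0987 0.074 ]
scene th [ 0.5581 -0.0988  0.057 ]
scene fol [ 0.5659 -0.0488  0.012 ]
scene bowl [0.6173 0.1931 0.024 ]
scene g [0.5802 0.0376 0.    ]
```

View pics/a.png

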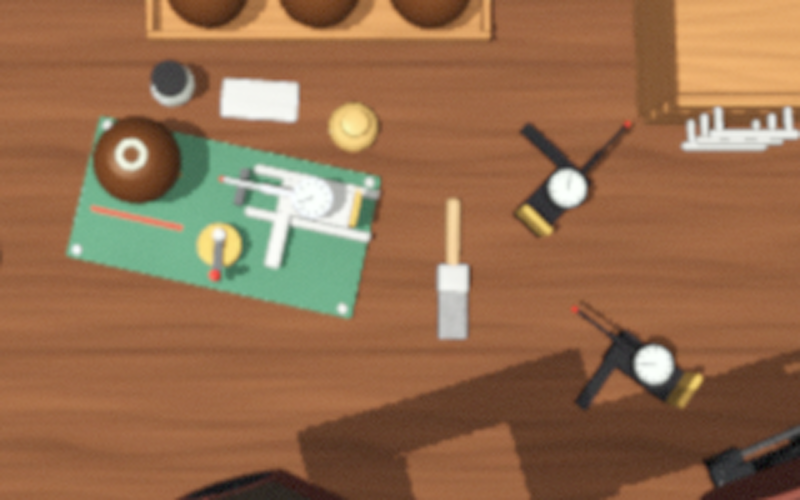

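View pics/b.png

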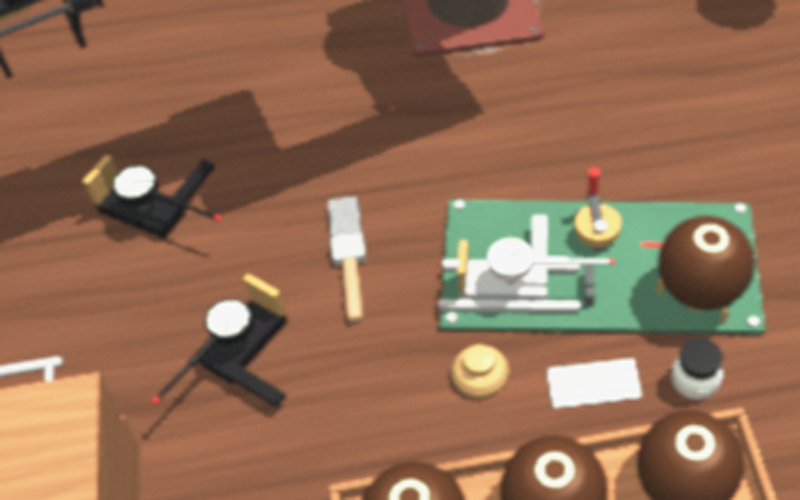

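The top view shows the gauge at crop (70–380, 115–318), its forward axis running left and slightly up. The lever points down with the red peg at crop (216, 275), and the red line runs (92, 208) to (182, 228). The two black items on the right are look-alikes. The scene view agrees. I'll go above the peg.

```bash
R='[60,-0.0231,0.0022,-0.0266,0,0,0]'
python3 -m jog '[[60,-0.0231,0.0022,-0.0266,0,0,0],[60,-0.0231,0.0022,-0.0266,0,0,0],[60,-0.0231,0.0022,-0.0266,0,0,0],[60,-0.0231,0.0022,-0.0266,0,0,0],[60,-0.0231,0.0022,-0.0266,0,0,0],[60,-0.0231,0.0022,-0.0266,0,0,0],[60,-0.0231,0.0022,-0.0266,0,0,0],[60,-0.0231,0.0022,-0.0266,0,0,0],[60,-0.0231,0.0022,-0.0266,0,0,0],[60,-0.0231,0.0022,-0.0266,0,0,0]]'
python3 -m jog '[[60,-0.0231,0.0022,-0.0266,0,0,0],[60,-0.0231,0.0022,-0.0266,0,0,0],[60,-0.0231,0.0022,-0.0266,0,0,0],[60,-0.0231,0.0022,-0.0266,0,0,0],[60,-0.0231,0.0022,-0.0266,0,0,0],[60,-0.0231,0.0022,-0.0266,0,0,0],[60,-0.0231,0.0022,-0.0266,0,0,0],[60,-0.0231,0.0022,-0.0266,0,0,0],[60,-0.0231,0.0022,-0.0266,0,0,0],[60,-0.0231,0.0022,-0.0266,0,0,0]]'
python3 -m jog '[[60,0,0,0,0,-0.122,0],[60,0,0,0,0,-0.122,0],[60,0,0,0,0,-0.122,0],[60,0,0,0,0,-0.122,0],[60,0,0,0,0,-0.122,0],[60,0,0,0,0,-0.122,0],[60,0,0,0,0,-0.122,0],[60,0,0,0,0,-0.122,0],[60,0,0,0,0,-0.122,0],[60,0,0,0,0,-0.122,0]]'
python3 -m jog '[[60,0,0,0,0,-0.122,0],[60,0,0,0,0,-0.122,0],[60,0,0,0,0,-0.122,0],[60,0,0,0,0,-0.122,0],[60,0,0,0,0,-0.122,0],[60,0,0,0,0,-0.122,0],[60,0,0,0,0,-0.122,0],[60,0,0,0,0,-0.122,0],[60,0,0,0,0,-0.122,0],[60,0,0,0,0,-0.122,0]]'
python3 - <<'E'
from h import *
import cv2
from scipy.optimize import minimize
o=r.observe();T=(o["tool_pos"],o["eef_rot"]);print(o["time"],T,o["qpos"].round(1))
im=imaging.snapshot("wrist");cv2.imwrite("pics/w1.png",im[:,:,::-1])
for q,z in (("cam_pivot",.044),("lever_peg",.074),("thumb_plate",.057),("follower",.012)):
    print(q,[(round(d["p"],2),np.round(d["location"],1),at_z("wrist",d["location"],z,T).round(4)) for d in imaging.landmark_of(q,"wrist")][:3])
# red line in the start top picture
t=cv2.imread("pics/top1.png")[:,:,::-1].astype(int)
m=(t[:,:,0]-t[:,:,1]>50)&(t[:,:,0]-t[:,:,2]>50);s=np.zeros_like(m);s[198:216,233:276]=1
v,u=np.nonzero(m&s);P=np.array([at_z("top",(a,b),.0125) for a,b in zip(v,u)])[:,:2]
c=P.mean(0);w=np.linalg.svd(P-c)[2][0];w*=np.sign(w[1]);e=(P-c)@w
print("line",len(P),c+w*e.min(),c+w*e.max(),np.degrees(np.arctan2(w[1],w[0])))
E
```

```text
time: 1.53
tool_pos: [0.3506, -0.2424, 0.2147]
eef_rot: [[-0.925, 0.001, 0.38], [-0.38, -0.001, -0.925], [-0.0, -1.0, 0.001]]
wrist_force: [0.4, 1.2, 0.3]
opening: 0.603
time: 2.37
tool_pos: [0.463, 0.0919, 0.1928]
eef_rot: [[-0.924, 0.001, 0.381], [-0.381, -0.0, -0.924], [-0.001, -1.0, 0.0]]
wrist_force: [0.8, -1.2, 0.3]
opening: 0.602
time: 3.2
tool_pos: [0.4626, 0.09, 0.1927]
eef_rot: [[0.046, 0.0, 0.999], [-0.999, 0.0, 0.046], [-0.0, -1.0, 0.0]]
wrist_force: [0.8, 0.6, -0.8]
opening: 0.601
time: 4.03
tool_pos: [0.4627, 0.09, 0.1927]
eef_rot: [[0.954, 0.0, 0.3], [-0.3, 0.0, 0.954], [0.0, -1.0, 0.0]]
wrist_force: [-0.3, -0.1, 0.4]
opening: 0.6
4.0333 (array([0.46265905, 0.09000271, 0.1927314 ]), array([[ 9.53913344e-01,  4.07709185e-04,  3.00081932e-01],
       [-3.00081969e-01,  3.36721463e-05,  9.53913419e-01],
       [ 3.78814860e-04, -9.99999916e-01,  1.54466485e-04]])) [  1.4  -6.8 112.5   0.   74.3 -71.1]
cam_pivot [(0.69, array([193.6, 321.3]), array([0.4724, 0.0901, 0.044 ])), (0.57, array([234.5, 332.5]), array([0.5192, 0.088 , 0.044 ]))]
lever_peg [(0.81, array([193.3, 319.5]), array([0.464 , 0.0907, 0.074 ])), (0.5, array([276.7, 310.1]), array([0.5436, 0.0558, 0.074 ]))]
thumb_plate []
follower [(0.32, array([277.3, 308.1]), array([0.5776, 0.0404, 0.012 ]))]
line 68 [0.53104059 0.1494484 ] [0.5590193  0.27640113] 77.5714427510693
```

View pics/w1.png

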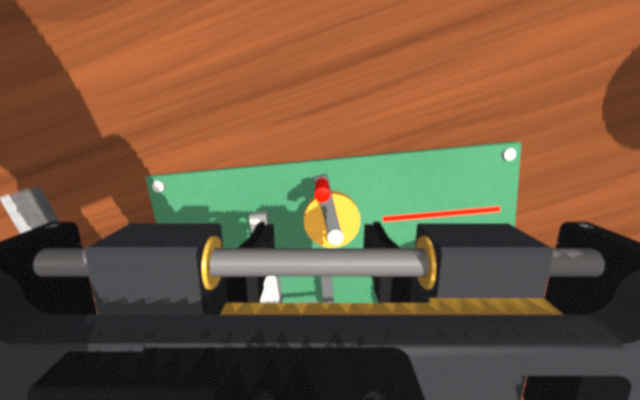

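Peg is centred between the jaws at pixel (320, 189), at about (0.464, 0.091). The red line runs (383, 219) to (498, 209), so the gauge yaw is about 77.5°. Next I turn to the lever's tangent, narrow the jaws to cage the peg, and descend.

```bash
python3 -m jog '[[32,0.001,0,0,0,-0.093,0],[32,0,0,0,0,-0.093,0],[32,0,0,0,0,-0.093,0],[32,0,0.016,0,0,0,0],[32,0,0.016,0,0,0,0],[32,0,0.016,0,0,0,0],[32,0,0.016,0,0,0,0],[32,0,0.016,0,0,0,0],[32,0,0.016,0,0,0,0],[32,0,0.016,0,0,0,0]]'
python3 - <<'E'
from h import *
import cv2
o=r.observe();im=imaging.snapshot("wrist");cv2.imwrite("pics/w2.png",im[100:300,150:490,::-1])
E
```

```text
time: 5.12
tool_pos: [0.4636, 0.0897, 0.0799]
eef_rot: [[0.999, 0.0, 0.035], [-0.035, 0.0, 0.999], [0.0, -1.0, 0.0]]
wrist_force: [0.1, -0.3, -0.7]
opening: 0.32
```

View pics/w2.png

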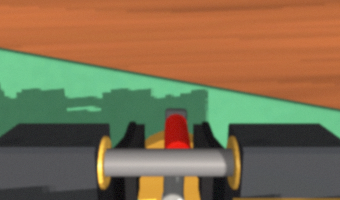

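The peg stands upright between the two fingers, at crop (176, 130). Now I drive it round the arc.

```bash
python3 -m jog '[[32,0.0003,0,0.0058,0,0.1,0],[32,0.0003,0,0.0058,0,0.1,0],[32,0.0003,0,0.0058,0,0.1,0],[32,0.0003,0,0.0058,0,0.1,0],[32,0.0003,0,0.0058,0,0.1,0],[32,0.0003,0,0.0058,0,0.1,0],[32,0.0003,0,0.0058,0,0.1,0],[32,0.0003,0,0.0058,0,0.1,0],[32,0.0003,0,0.0058,0,0.1,0],[32,0.0003,0,0.0058,0,0.1,0]]'
python3 -m jog '[[32,0.0003,0,0.0058,0,0.1,0],[32,0.0003,0,0.0058,0,0.1,0],[32,0.0003,0,0.0058,0,0.1,0],[32,0.0003,0,0.0058,0,0.1,0],[32,0.0003,0,0.0058,0,0.1,0],[32,0.0003,0,0.0058,0,0.1,0],[32,0.0003,0,0.0058,0,0.1,0],[32,0.0003,0,0.0058,0,0.1,0],[32,0,0,0,0,0,0],[32,0,0,0,0,0,0]]'
cat > look.py <<'E'
from h import *
import cv2,sys
for c in ("top","scene","wrist"):
    o=r.observe();T=(o["tool_pos"],o["eef_rot"])
    im=imaging.snapshot(c);cv2.imwrite(f"pics/{sys.argv[1]}_{c}.png",im[:,:,::-1])
    for q,z in (("lever_peg",.074),("cam_pivot",.044),("thumb_plate",.057),("bowl",.024)):
        print(c,q,[(round(d["p"],2),at_z(c,d["location"],z,T)[:2].round(4)) for d in imaging.landmark_of(q,c)][:3])
E
python3 look.py k1
```

```text
time: 6.0
tool_pos: [0.4902, 0.1378, 0.0802]
eef_rot: [[0.507, -0.004, 0.862], [-0.862, -0.001, 0.507], [-0.002, -1.0, -0.004]]
wrist_force: [-4.3, -1.1, 0.2]
opening: 0.321
time: 6.83
tool_pos: [0.5368, 0.1439, 0.0807]
eef_rot: [[-0.257, 0.0, 0.966], [-0.966, 0.0, -0.257], [-0.0, -1.0, -0.0]]
wrist_force: [-0.5, -0.4, 0.3]
opening: 0.326
top lever_peg [(0.63, array([0.5186, 0.1578]))]
top cam_pivot [(0.88, array([0.526 , 0.0831]))]
top thumb_plate [(0.82, array([ 0.5292, -0.3325])), (0.76, array([ 0.5517, -0.0943])), (0.68, array([ 0.551, -0.048]))]
top bowl [(0.75, array([0.6187, 0.2018]))]
scene lever_peg [(0.65, array([0.5272, 0.15  ]))]
scene cam_pivot [(0.69, array([0.51  , 0.0975]))]
scene thumb_plate [(0.98, array([ 0.5408, -0.1004])), (0.89, array([ 0.3171, -0.5681])), (0.76, array([ 0.5406, -0.3368]))]
scene bowl [(0.78, array([0.6218, 0.1972])), (0.53, array([ 0.6945, -0.1043]))]
wrist lever_peg [(0.72, array([0.5313, 0.1454]))]
wrist cam_pivot [(0.86, array([0.5169, 0.0914]))]
wrist thumb_plate []
wrist bowl [(0.63, array([0.6221, 0.2031]))]
```

The peg is at about (0.531, 0.1455), within about 2° of the line direction. I'll raise the hand, go over behind the thumb plate, and check from above.

```bash
python3 -m jog '[[32,0,-0.01,0,0,0,0],[32,0,-0.01,0,0,0,0],[32,0,-0.01,0,0,0,0],[32,0,-0.01,0,0,0,0],[32,0,-0.01,0,0,0,0],[32,0,-0.01,0,0,0,0],[32,0,-0.01,0,0,0,0],[32,0,-0.01,0,0,0,0],[32,0,-0.01,0,0,0,0],[32,0,-0.01,0,0,0,0]]'
python3 -m jog '[[20,0.0312,0,0.0091,0,0,0],[20,0.0312,0,0.0091,0,0,0],[20,0.0312,0,0.0091,0,0,0],[20,0.0312,0,0.0091,0,0,0],[20,0.0312,0,0.0091,0,0,0],[20,0.0312,0,0.0091,0,0,0],[20,0.0312,0,0.0091,0,0,0],[20,0.0312,0,0.0091,0,0,0],[20,0.0312,0,0.0091,0,0,0],[20,0,0,0,0,-0.042,0]]'
python3 look.py k2
python3 - <<'E'
import cv2,numpy as np
a=cv2.imread("pics/k2_top.png")[140:280,220:420];b=cv2.imread("pics/k2_scene.png")[140:280,220:420]
cv2.imwrite("pics/k2.png",cv2.resize(np.hstack([a,b]),(800,280),interpolation=cv2.INTER_CUBIC))
E
```

```text
time: 8.42
tool_pos: [0.5367, 0.1439, 0.1816]
eef_rot: [[-0.258, 0.0, 0.966], [-0.966, -0.0, -0.258], [0.0, -1.0, 0.0]]
wrist_force: [-0.4, 0.3, -0.3]
opening: 0.316
time: 9.25
tool_pos: [0.5433, -0.1541, 0.1813]
eef_rot: [[-0.221, 0.001, 0.975], [-0.975, -0.003, -0.221], [0.003, -1.0, 0.001]]
wrist_force: [-0.3, 0.7, 0.8]
opening: 0.197
top lever_peg [(0.63, array([0.5159, 0.147 ]))]
top cam_pivot [(0.62, array([0.5274, 0.0891]))]
top thumb_plate [(0.75, array([ 0.2965, -0.5516])), (0.63, array([ 0.5222, -0.3432])), (0.57, array([ 0.5418, -0.0953]))]
top bowl [(0.93, array([0.6256, 0.2109]))]
scene lever_peg [(0.82, array([0.5243, 0.1402]))]
scene cam_pivot [(0.87, array([0.5199, 0.0917])), (0.33, array([0.6318, 0.2033]))]
scene thumb_plate [(0.88, array([ 0.3185, -0.5592])), (0.84, array([ 0.5401, -0.0964])), (0.7, array([ 0.5384, -0.3438]))]
scene bowl [(0.66, array([0.6185, 0.2009]))]
wrist lever_peg []
wrist cam_pivot []
wrist thumb_plate [(0.85, array([ 0.5519, -0.1057]))]
wrist bowl []
```

View pics/k2.png

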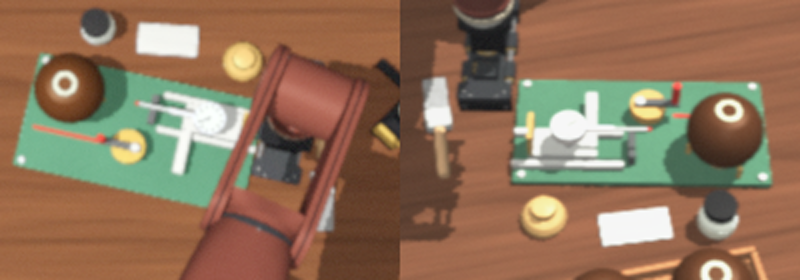

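View pics/k2_wrist.png

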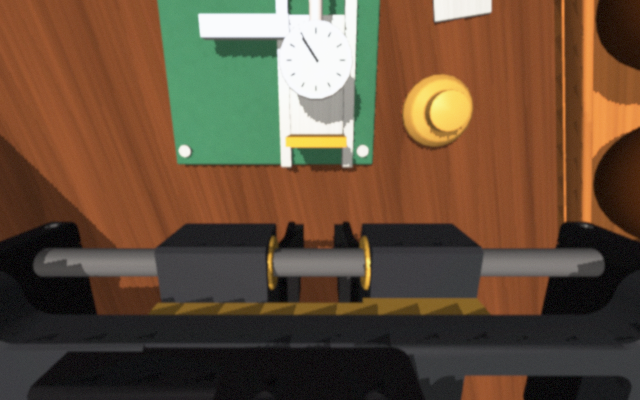

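The lever points along the red line: peg at left crop (101, 139), in line with the line at (35–95, 127–138). The wrist view shows the thumb plate at (316, 142), centred on the jaws and about 39 mm ahead. I'll descend behind it.

```bash
python3 -m jog '[[10,0,0.012,0,0,0,0],[10,0,0.012,0,0,0,0],[10,0,0.012,0,0,0,0],[10,0,0.012,0,0,0,0],[10,0,0.012,0,0,0,0],[10,0,0.012,0,0,0,0],[10,0,0.012,0,0,0,0],[10,0,0.012,0,0,0,0],[10,0,0.012,0,0,0,0],[10,0,0.011,0,0,0,0]]'
python3 -m jog '[[10,-0.006,0,0,0,0,0],[10,-0.006,0,0,0,0,0],[10,-0.006,0,0,0,0,0],[10,-0.006,0,0,0,0,0],[10,-0.005,0,0,0,0,0],[10,-0.004,0,0,0,0,0],[10,-0.004,0,0,0,0,0],[10,-0.004,0,0,0,0,0],[10,-0.004,0,0,0,0,0],[10,-0.004,0,0,0,0,0]]'
python3 -m jog '[[10,-0.004,0,0,0,0,0],[10,-0.004,0,0,0,0,0],[10,-0.004,0,0,0,0,0],[10,-0.004,0,0,0,0,0],[10,-0.003,0,0,0,0,0],[10,-0.003,0,0,0,0,0],[10,-0.003,0,0,0,0,0],[10,-0.003,0,0,0,0,0],[10,-0.003,0,0,0,0,0],[10,-0.003,0,0,0,0,0]]'
```

```text
time: 10.83
tool_pos: [0.5432, -0.1485, 0.0601]
eef_rot: [[-0.217, -0.0, 0.976], [-0.976, 0.0, -0.217], [-0.0, -1.0, -0.0]]
wrist_force: [-0.5, 0.0, 0.7]
opening: 0.098
time: 11.67
tool_pos: [0.5545, -0.1015, 0.0622]
eef_rot: [[-0.217, 0.001, 0.976], [-0.976, -0.002, -0.217], [0.002, -1.0, 0.001]]
wrist_force: [-1.3, -5.5, 2.8]
opening: 0.102
time: 12.5
tool_pos: [0.5619, -0.0684, 0.0623]
eef_rot: [[-0.217, 0.001, 0.976], [-0.976, -0.002, -0.217], [0.001, -1.0, 0.001]]
wrist_force: [-1.8, -5.6, 2.8]
opening: 0.104
```

Contact at about 5.5 N, as expected for the slide. I'll continue gently to the stop.

```bash
python3 -m jog '[[10,-0.002,0,0,0,0,0],[10,-0.001,0,0,0,0,0],[10,-0.001,0,0,0,0,0],[10,-0.001,0,0,0,0,0],[10,-0.001,0,0,0,0,0],[10,-0.001,0,0,0,0,0],[10,0,0,0,0,0,0],[10,0,0,0,0,0,0],[10,0,0,0,0,0,0],[10,0,0,0,0,0,0]]'
python3 look.py k3
```

```text
time: 13.33
tool_pos: [0.563, -0.0639, 0.0623]
eef_rot: [[-0.217, 0.0, 0.976], [-0.976, -0.005, -0.217], [0.005, -1.0, 0.001]]
wrist_force: [-4.2, -14.4, 3.2]
opening: 0.104
top lever_peg [(0.63, array([0.527 , 0.1461]))]
top cam_pivot [(0.86, array([0.5274, 0.0909]))]
top thumb_plate [(0.93, array([ 0.3016, -0.5539])), (0.75, array([ 0.5587, -0.0417])), (0.75, array([ 0.5179, -0.3382]))]
top bowl [(0.84, array([0.6183, 0.2   ]))]
scene lever_peg [(0.74, array([0.5437, 0.1459]))]
scene cam_pivot [(0.97, array([0.5182, 0.0893])), (0.54, array([ 0.5917, -0.0163]))]
scene thumb_plate [(0.83, array([ 0.3161, -0.5514])), (0.73, array([ 0.5523, -0.0464])), (0.57, array([ 0.5293, -0.3403]))]
scene bowl [(0.76, array([0.6153, 0.2073]))]
wrist lever_peg []
wrist cam_pivot []
wrist thumb_plate [(0.62, array([ 0.5641, -0.0537])), (0.43, array([ 0.6537, -0.074 ]))]
wrist bowl []
```

```bash
python3 -m jog '[[10,-0.001,0,0,0,0,0],[10,-0.001,0,0,0,0,0],[10,-0.001,0,0,0,0,0],[10,0,0,0,0,0,0],[10,0,0,0,0,0,0],[10,0,0,0,0,0,0],[10,0,0,0,0,0,0],[10,0,0,0,0,0,0],[10,0,0,0,0,0,0],[10,0,0,0,0,0,0]]'
```

```text
time: 14.92
tool_pos: [0.5632, -0.0637, 0.0627]
eef_rot: [[-0.217, -0.001, 0.976], [-0.976, -0.009, -0.217], [0.009, -1.0, 0.001]]
wrist_force: [-7.3, -24.6, 7.3]
opening: 0.1
```

The slide is against a hard stop: force rose to 25 N with no further travel. I'll back off, raise the hand and check.

```bash
python3 -m jog '[[10,0.003,0,0,0,0,0],[10,0.005,0,0,0,0,0],[10,0.007,0,0,0,0,0],[10,0.01,0,0,0,0,0],[10,0.015,0,0,0,0,0],[10,0.02,0,0,0,0,0],[10,0.02,0,0,0,0,0],[10,0,-0.02,0,0,0,0],[10,0,-0.02,0,0,0,0],[10,0,-0.02,0,0,0,0]]'
python3 -m jog '[[10,0,-0.02,0,0,0,0],[10,0,-0.02,0,0,0,0],[10,0,-0.02,0,0,0,0],[10,0,0,0,0,0,0],[10,0,0,0,0,0,0],[10,0,0,0,0,0,0],[10,0,0,0,0,0,0],[10,0,0,0,0,0,0],[10,0,0,0,0,0,0],[10,0,0,0,0,0,0]]'
python3 look.py k4
python3 - <<'E'
import cv2,numpy as np
a=cv2.imread("pics/k4_top.png")[140:280,220:420];b=cv2.imread("pics/k4_scene.png")[140:280,260:460]
c=cv2.imread("pics/k4_wrist.png")[:200,100:500]
cv2.imwrite("pics/k4.png",np.vstack([cv2.resize(np.hstack([a,b]),(800,280),interpolation=cv2.INTER_CUBIC),cv2.resize(c,(640,320)).copy() if 0 else cv2.copyMakeBorder(cv2.resize(c,(600,300)),0,0,0,200,cv2.BORDER_CONSTANT)]))
E
```

```text
time: 15.75
tool_pos: [0.5454, -0.1361, 0.1215]
eef_rot: [[-0.218, -0.002, 0.976], [-0.976, 0.001, -0.218], [-0.001, -1.0, -0.002]]
wrist_force: [-0.0, -0.3, 0.4]
opening: 0.1
time: 16.58
tool_pos: [0.5458, -0.1357, 0.1807]
eef_rot: [[-0.217, -0.001, 0.976], [-0.976, 0.001, -0.217], [-0.0, -1.0, -0.001]]
wrist_force: [0.9, 0.1, -0.5]
opening: 0.099
top lever_peg [(0.51, array([0.528 , 0.1482]))]
top cam_pivot [(0.66, array([0.5299, 0.0919]))]
top thumb_plate [(0.86, array([ 0.5376, -0.346 ])), (0.79, array([ 0.5633, -0.034 ])), (0.55, array([ 0.2952, -0.547 ]))]
top bowl [(0.79, array([0.6194, 0.2057]))]
scene lever_peg [(0.7, array([0.5345, 0.1528]))]
scene cam_pivot [(0.69, array([0.5182, 0.0852]))]
scene thumb_plate [(0.95, array([ 0.565 , -0.0475])), (0.89, array([ 0.5417, -0.3522])), (0.64, array([ 0.3165, -0.5583]))]
scene bowl [(0.92, array([0.6226, 0.1953]))]
wrist lever_peg []
wrist cam_pivot []
wrist thumb_plate [(0.87, array([ 0.5657, -0.0528]))]
wrist bowl []
```

View pics/k4.png

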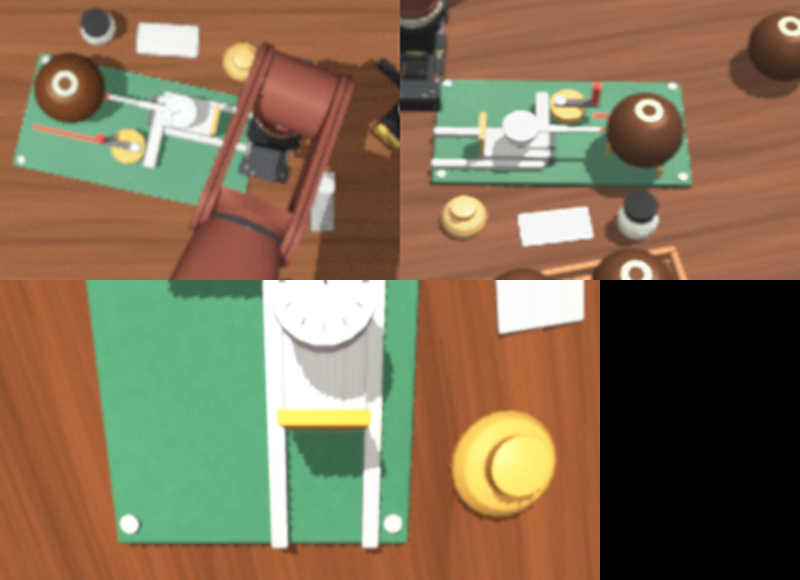

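The slide is home: its shoe (crop 155, 135) is just short of the cam's low side, and the feeler tip is next to the bowl at (107, 97). The lever still lies on the red line, the bowl has not visibly moved, and the hand is clear.

```bash
python3 -c "
from bench import ticket
print(ticket.job_done())"
```

```text
the job is handed in; nothing more can be done
None
```

I turned the cam to its low point, pushed the follower home against its stop, took the hand clear and handed the job in at about 17 s of the 54 s. No verdict is reported.

- **Cam:** I held the red peg loosely between the fingers and drove it clockwise along its arc. The wrist-camera estimate put the lever about 2° off the red line, and the later pictures show it still lying along the line.
- **Follower:** I pushed the back of the thumb plate with the nearly closed fingertips. The slide took about 5.5 N to move. At the end the force rose to about 25 N with no further travel, so it is on a hard stop. The wrist camera put the thumb plate at -91.5 mm in the gauge's frame, against -92.5 mm expected at home.
- **Clear of the bench:** the hand is raised behind the gauge, the wrist force is near zero, and the bowl and the bench items in the last views show no visible movement. I did not compare their positions numerically.
- **Disagreements:** the overhead and scene cameras' network readings for the peg, pivot and thumb plate scattered by 10–20 mm. I relied on the wrist camera, the red line, the force readings and the pictures, which agreed with each other.

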